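# Find the hidden release of the tool case by touch

## Robot

A 6-joint arm with a two-finger parallel gripper is mounted at the origin on a cart in front of the work surface, level with it; the furniture and walls round the work are solid. World frame = base frame: x ahead of the robot, y to its left, z up, the work surface at z = 0. Lengths are in m, angles in degrees, forces in N, time in s.
With the tool pointing down it reaches from about 0.3 to 0.75 m from the base axis. Payload 8.5 kg.
Tool frame: the origin (TCP) lies on the mounting face of the last link; the fingertips stand tip_extent ahead of it and the grasp point (between the pads) lies 155 mm ahead of it (tip_extent is the distance from the TCP to the fingertips, in m); z points along the fingers, y is the line along which they close (so a half turn about z gives the same grasp; the last joint's range is limited). The gripper opens to 85 mm and grips with 20 to 120 N. Pads are 22 mm wide; open, the fingers measure 114 mm over their backs; the gripper's body (76 mm by 85 mm) begins 54 mm behind the grasp point. The pads swing forward as they close: fully open they stand 13 mm farther back than shut.
Start: joints at [51.549, 21.807, 74.336, -0, 83.858, -12.336], TCP at [0.242, 0.494, 0.405] pointing down, gripper open.
Joint ranges: [-178.18, 178.18], [-50.72, 133.34], [12.68, 142.11], [-81.47, 261.47], [9.98, 163.14], [-165.26, 165.26]. Speed limits (degrees/s): [136.94, 136.94, 180, 180, 180, 180].

## Interface

Orientations are given as a 3x3 rotation matrix whose columns are the frame's x, y, z axes.
In Python, from rig import observe, get_image, camera_params, close_job, tip_extent gives the robot as it stands.
- The arm moves only by the shell command python3 -m creep 'ROWS' [FORCE]. ROWS is JSON, a list of rows, each an object with "jaw": the gripper's target within -1 to 1 (shut at 1, half-way at 0, fully open at -1); "travel": the shift along the world's x, y, z in mm, a list of three; "roll": the turn about the world's z in rad. A call has 1 to 12 rows; each row is the pose to reach, as a shift and turn from the pose commanded when the call began; what a row does not reach only later rows make up. A row lasts 1/10 s, in which the tool goes at most 50 mm and 8.59 degrees, less where a joint would pass 70% of its speed; a pose out of reach is approached as far as the arm can. A call with a gripper value outside its range is refused whole. The fingers move at their own pace and stop on an object; FORCE is the grip in N (left out, the last holds). Time passes only in rows, so rows that repeat a pose let the fingers close. It gives the time, the measured TCP pose, the force, the opening and the grip force at its end, in the units of the state.
- observe(): the state, without advancing time (a new reading comes with each control period).
- get_image(name): name is "scene" or "top" or "wrist"; returns (picture, depth): 420x560x3 uint8, red, green, blue; 420x560 float32, m along the optical axis (not along the pixel's ray), 0 where there is no reading.
- camera_params(name): a dict with "mtx" (3x3 intrinsics, pixels), "extrinsics" (4x4, takes a point from camera to world coordinates). Camera axes: x right, y down, z forward; pixel columns grow to the right and rows downward; lengths in m; the calibration is good to about 2 mm. A picture is of the moment at which its call begins: read the wrist's pose just before it. camera_params takes no time and is no camera call; for the wrist camera it gives the pose at the moment of the call.
- close_job(): hands the job in; it is judged then, once.
The state is a dict: "time_s": time; "q": joint angles; "qvel": joint speeds; "joint_efforts": joint torques, N m; "position": TCP position; "tool_rot": TCP orientation; "ft_force": force on the tool from outside, world axes, zero at the start; "wrist_torque": the same for the moment, N m; "grip_width": finger opening in m; "gripper_force": force on a finger pad.
Only numpy, scipy, OpenCV 4.12 (cv2) and the standard library are available. Lean on these libraries where they do the work, as an engineer would, in place of code of your own. Each camera call takes 0.05 s, during which the arm holds its last target. There are 200 camera calls.

## Task

The wooden tool case has a hidden release: somewhere along the low ledge on its rear edge (the side away from the robot) there is a shallow notch. Run a fingertip along the ledge until it drops into the notch, then press the floor of the notch all the way down so that the drawer pops open, and draw the hand clear. Do not pull the drawer itself, do not pick anything up, and leave the things standing about where they are.

Things in the scene. Friction and masses are not known exactly. Their poses are not given: they have to be found in the camera images.
- case: Pale plywood tool case fixed on the table, 180 mm deep (x), 400 mm long (y), 75 mm high, all one plain wood. Origin at the centre of its underside; x points from the drawer front (facing the robot) to the rear edge, y along its length, z up. The flat top (z 75 mm) ends at x = +50 mm; behind it, between 75 mm high end blocks at y = -100 and +100 mm, runs the ledge.
- ledge_mid (a point): Middle of the ledge floor, at (70, 0, 58) mm in the case frame, axes as the case. The ledge is rigid, 40 mm wide (case x 50 to 90), 200 mm long, 17 mm below the top, open at the rear. The notch cuts its whole width, is 56 mm long along y and 5 mm deep; its centre lies anywhere from y = -45 to +45 mm, new at each start. The notch floor is the key.
- ledge_left (a point): Middle of the ledge's width at its +y end, against the end block, on the level of the ledge floor: (70, 100, 58) mm in the case's frame.
- ledge_right (a point): The same at the -y end: (70, -100, 58) mm in the case's frame.
- key (a joint): How far the release key (the floor of the notch) is pressed down, in m: 0 at the start, 0.008 at its bottom stop, straight down. It moves against a friction of about 5 N, has no spring and stays where it is pressed to.
- drawer (a joint): How far the drawer in the case's front stands out towards the robot (case -x), in m: 0 shut. It has no handle and is driven by the key alone: it comes out 4 mm for each mm the key goes down, so 0.032 with the key at its bottom. Nothing stands within that way.
- strop: Small wooden strop block, 118 x 26 x 12 mm, lying loose on the front half of the case's top; origin at the centre of its underside. To be left alone.
- blank: Carved wooden blank, 58 x 31 x 30 mm, loose on the table behind the case; origin at the centre of its underside. To be left alone.
- disc: Wooden disc, 64 mm across, 12 mm high, loose on the table behind the case; origin at the centre of its underside. To be left alone.
- bottle: White glue bottle with brown cap, 58 mm across, 196 mm high, standing loose behind the left end of the case; origin at the centre of its underside. To be left alone.

How it is judged (in metres and radians):
On the way, in this order (a step that is already met when the one before it is completed fails the run):
1. a finger touches the ledge at the rear of the case with the key still up (contact force between the fingers and case above 0.3 N and value of joint key below 0.002 m and x of the grasp point in the frame of case between 0.03 and 0.12 m and y of the grasp point in the frame of case between -0.12 and 0.12 m), for 0.05 s.
2. a finger presses the key in the notch to its bottom (value of joint key above 0.0068 m and contact force between the fingers and case above 0.3 N and x of the grasp point in the frame of case above 0.03 m), for 0.05 s.
At the end, for the whole second after the job is handed in: The key is pressed to within 1.4 mm of its 8 mm travel, the drawer stands at least 26 mm out and is at rest, and strop block, blank, disc and bottle are each within 15 mm of where they stood (value of joint key above 0.0066 m and value of joint drawer above 0.026 m and velocity of joint drawer below 0.005 m/s and distance of each of strop, blank, disc, bottle from where it was at the start of the episode below 0.015 m); the robot touches nothing.
It fails at once if one of the loose things (strop block, blank, disc, bottle) is moved by more than 15 mm or lifted (distance of any of strop, blank, disc, bottle from where it was at the start of the episode above 0.015 m).
It fails at once if the drawer is handled by the hand (contact force between the arm and drawer above 1 N).
It fails at once if the drawer is handled by the fingers (contact force between the fingers and drawer above 1 N).
It also fails if it takes over 48 s, if anything falls off the work surface, if the arm or the gripper's body presses on something with over 40 N, if the wrist force passes 120 N, or if a joint passes its speed limit or range.

## Working session

There is one attempt and no reset: what is moved stays moved. The work goes in short steps, Python scripts to look and compute and a shell command to move; the robot and the scene stay as the last step left them, time stands still between calls to the robot, and variables do not carry over. Pictures are saved under pics/ and viewed, at most 10 in all, crops included, and the job is handed in when it is done.

```bash
mkdir -p pics; ls; python3 - <<'E'
from rig import *
import cv2,numpy as np
s=observe();print(s['time_s'],s['position'],s['tool_rot'],s['grip_width'],tip_extent() if callable(tip_extent) else tip_extent)
ims=[]
for n in('top','scene'):
    p,d=get_image(n);c=camera_params(n);np.savez(n+'.npz',p=p,d=d,K=c['mtx'],T=c['extrinsics'])
    print(n,c['mtx'],c['extrinsics'],(d>0).mean());cv2.imwrite(f'pics/{n}.png',p[:,:,::-1])
E
```

```text
pics
0.0 [0.24207295 0.49381789 0.40411376] [[-8.97921510e-01  4.40154706e-01 -8.92150815e-04]
 [ 4.40155504e-01  8.97920854e-01 -1.12746095e-03]
 [ 3.04823581e-04 -1.40505653e-03 -9.99998966e-01]] 0.08511758235579048 0.1734
top [[438.75734158   0.         273.96025619]
 [  0.         438.75734158 198.82939729]
 [  0.           0.           1.        ]] [[ 0.01710262 -0.98534318  0.16972421  0.4230791 ]
 [-0.99948634 -0.02144953 -0.02381108  0.16085418]
 [ 0.02710259 -0.1692298  -0.9852039   1.15809574]
 [ 0.          0.          0.          1.        ]] 0.9959438775510204
scene [[452.65749336   0.         278.48990388]
 [  0.         452.65749336 210.6651915 ]
 [  0.           0.           1.        ]] [[ 0.51302032 -0.65777833  0.55148692 -0.00213822]
 [-0.8583723  -0.39112645  0.33198961 -0.20981226]
 [-0.00267445 -0.64369851 -0.76527451  0.95008772]
 [ 0.          0.          0.          1.        ]] 0.9960331632653061
```

View pics/top.png

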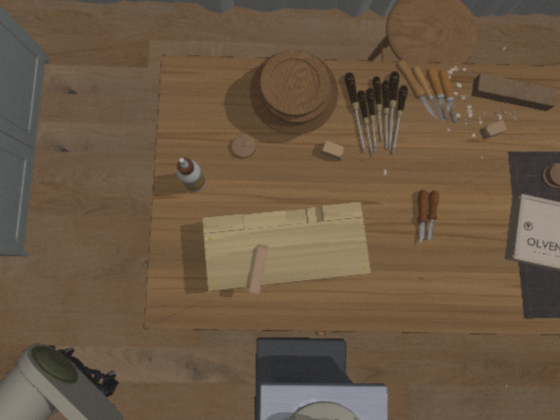

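View pics/scene.png

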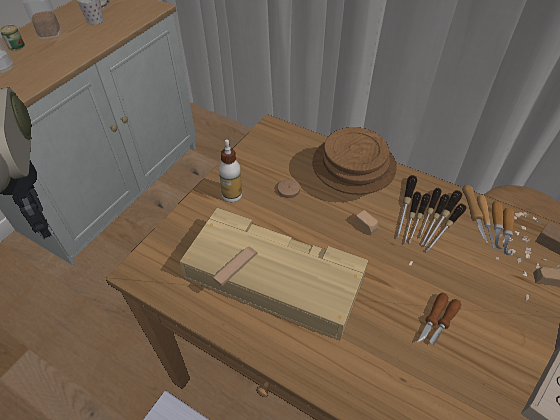

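The top view shows the case with corners near (203,218), (363,204), (369,272) and (209,289). The strop is at (259,268), the bottle at (189,175), the disc at (243,146) and the blank at (333,150). The ledge runs along the case's upper edge, with something notch-like near x 287–322. Next I'll fit the case pose and map heights along the ledge.

```bash
cat > h.py <<'E'
import numpy as np,cv2
def cloud(d,K,T):
    v,u=np.mgrid[:d.shape[0],:d.shape[1]]
    P=np.stack([(u-K[0,2])/K[0,0]*d,(v-K[1,2])/K[1,1]*d,d],-1)
    return P@T[:3,:3].T+T[:3,3]
def cast(u,v,K,T,z):
    r=T[:3,:3]@np.linalg.solve(K,[u,v,1.]);return T[:3,3]+r*(z-T[2,3])/r[2]
E
python3 - <<'E'
from h import *
f=np.load('top.npz');p,d,K,T=[f[k] for k in('p','d','K','T')]
W=cloud(d,K,T)
print('table z',np.median(W[300:320,180:300,2]),np.std(W[300:320,180:300,2]))
m=np.zeros(d.shape,np.uint8);m[195:300,195:380]=1
top=(m>0)&(abs(W[...,2]-.075)<.008)
print(top.sum(),np.median(W[top][:,2]))
hi=(m>0)&(W[...,2]>.045)&(W[...,2]<.1)
r=cv2.minAreaRect((W[hi][:,:2]*1000).astype(np.float32));print('rect',r)
c=np.array(r[0])/1000;b=cv2.boxPoints(r)
e=b[[1,2,3,0]]-b;L=np.linalg.norm(e,axis=1);y=e[L.argmax()]/L.max();y=y*np.sign(y[1])
x=np.array([y[1],-y[0]]);print('centre',c,'x',x,'y',y,'yaw',np.degrees(np.arctan2(x[1],x[0])))
R=np.stack([x,y],1)
np.savez('case.npz',c=c,R=R)
for n in('top','scene'):
    f=np.load(n+'.npz');W=cloud(f['d'],f['K'],f['T']);q=(W[...,:2]-c)@R
    print(n)
    for yy in range(-110,111,10):
        row=[]
        for xx in (40,60,70,80,95):
            s=(abs(q[...,0]*1e3-xx)<5)&(abs(q[...,1]*1e3-yy)<5)
            row.append(round(float(np.median(W[s][:,2]))*1e3,1) if s.any() else None)
        print(yy,row)
f=np.load('top.npz');q=lambda P:((P[:2]-c)@R*1e3).round()
for n,u,v,z in(('bottle',186,190,0),('disc',243,146,.012),('blank',333,150,.03)):
    P=cast(u,v,f['K'],f['T'],z);print(n,P.round(3),q(P))
im=cv2.resize(f['p'][195:300,195:380],None,fx=4,fy=4,interpolation=2)
g=np.load('scene.npz')['p'][200:340,170:375]
cv2.imwrite('pics/c1.png',cv2.convertScaleAbs(im[:,:,::-1],alpha=1.4))
E
```

```text
table z -0.0015598692616560772 0.09728321964010374
10196 0.073395533860246
rect ((486.93890380859375, 103.75275421142578), (198.74368286132812, 400.2298278808594), 7.148703575134277)
centre [0.4869389  0.10375275] x [0.99222654 0.12444495] y [-0.12444495  0.99222654] yaw 7.1487026
top
-110 [73.5, 73.7, 73.8, 73.0, 72.5]
-100 [73.5, 73.2, 66.9, 62.7, 70.1]
-90 [74.4, 57.7, 56.7, 56.2, 56.6]
-80 [73.1, 60.5, 55.8, 57.1, 56.3]
-70 [73.4, 71.4, 56.1, 56.9, 56.0]
-60 [74.1, 52.5, 52.4, 53.2, 52.2]
-50 [72.4, 72.0, 51.3, 51.0, 51.8]
-40 [73.0, 52.6, 52.0, 52.3, 50.5]
-30 [73.3, 53.1, 50.6, 50.1, 50.9]
-20 [73.0, 70.8, 52.7, 52.0, 53.0]
-10 [74.6, 53.9, 53.3, 52.5, 53.2]
0 [74.2, 65.4, 57.3, 56.1, 56.4]
10 [73.9, 58.1, 56.5, 56.8, 56.1]
20 [73.9, 60.2, 55.6, 57.6, 55.8]
30 [73.4, 71.5, 56.2, 56.2, 57.7]
40 [72.4, 58.1, 57.1, 57.6, 57.5]
50 [73.2, 71.3, 56.2, 56.9, 55.7]
60 [74.0, 59.4, 56.4, 57.5, 56.4]
70 [73.7, 64.0, 56.1, 56.3, 56.1]
80 [73.1, 69.4, 56.3, 55.7, 56.3]
90 [72.8, 58.5, 56.4, 57.4, 57.1]
100 [74.1, 72.1, 64.7, 73.0, 60.6]
110 [72.9, 73.7, 74.0, 72.8, 73.8]
scene
-110 [75.0, 
[... 202 characters left out ...]
0 [75.3, 74.5, 54.0, 53.5, 52.9]
-40 [75.5, 74.6, 53.5, 52.9, 52.7]
-30 [75.6, 73.7, 53.8, 52.5, 53.6]
-20 [74.8, 73.4, 53.4, 53.2, 51.8]
-10 [75.6, 73.9, 58.7, 55.6, 54.7]
0 [75.1, 74.6, 58.1, 57.4, 57.5]
10 [74.6, 72.4, 58.9, 58.0, 57.9]
20 [74.7, 75.5, 57.6, 57.6, 58.3]
30 [75.6, 74.1, 58.3, 58.5, 57.1]
40 [75.1, 75.0, 58.8, 58.9, 58.8]
50 [75.4, 72.4, 58.7, 57.0, 57.4]
60 [75.6, 74.8, 59.3, 58.2, 57.5]
70 [74.1, 74.4, 58.7, 57.7, 57.7]
80 [75.6, 75.4, 58.3, 58.5, 58.1]
90 [74.8, 73.5, 58.5, 58.5, 57.0]
100 [74.7, 74.0, 71.5, 70.2, 72.0]
110 [74.1, 75.3, 74.4, 75.7, 76.4]
bottle [0.641 0.368 0.   ] [186. 243.]
disc [0.764 0.219 0.012] [289.  80.]
blank [ 0.753 -0.022  0.03 ] [ 249. -158.]
```

View pics/c1.png

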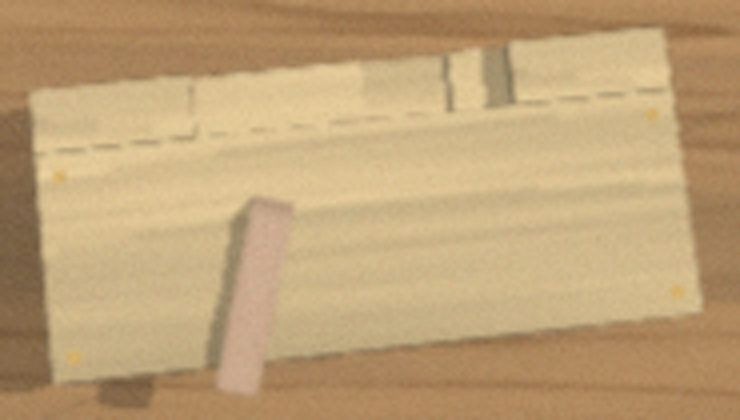

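The notch is clear in both depth maps, from about y −64 to −8 mm. The rectangle came out 199 mm deep instead of 180, so I'll refine the pose from the step and the edges.

```bash
python3 - <<'E'
from h import *
z=np.load('case.npz');c,R=z['c'],z['R']
for n,off in(('top',.0015),('scene',0)):
    f=np.load(n+'.npz');W=cloud(f['d'],f['K'],f['T']);W[...,2]+=off
    q=(W[...,:2]-c)@R*1e3;Z=W[...,2]*1e3
    ok=(abs(q[...,0])<130)&(abs(q[...,1])<230)
    top=ok&(abs(Z-75)<4); led=ok&(abs(Z-58)<4)&(abs(q[...,1])<92)&(q[...,0]>40)
    def edge(mask,ys,hi,ax=0):
        o=[]
        for y in ys:
            s=mask&(abs(q[...,1-ax]-y)<4)
            if s.sum()>5:o.append((y,np.percentile(q[...,ax][s],98 if hi else 2)))
        o=np.array(o);k=np.polyfit(*o.T,1);r=o[:,1]-np.polyval(k,o[:,0]);o=o[abs(r)<4];k=np.polyfit(*o.T,1)
        return k.round(3),len(o)
    print(n,'step',edge(top,range(-90,95,6),1),'blocks rear',edge(top,[*range(-190,-110,6),*range(115,190,6)],1),'ledge rear',edge(led,[*range(5,90,6)],1),'front',edge(top,range(-190,190,6),0))
    print(' ends',edge(top,range(-70,70,6),1,1),edge(top,range(-70,70,6),0,1))
    s=ok&(q[...,0]>68)&(q[...,0]<95)
    print(' notch/ledge y:',[ (y,round(float(np.median(Z[s&(abs(q[...,1]-y)<2)])),1)) for y in [*range(-110,-92,3),*range(-75,-54,3),*range(-15,6,3),*range(92,110,3)]])
E
```

```text
top step (array([7.0000e-03, 5.5643e+01]), 31) blocks rear (array([1.0000e-03, 9.4693e+01]), 27) ledge rear (array([9.0000e-03, 9.6841e+01]), 15) front (array([ 3.0000e-03, -7.7247e+01]), 42)
 ends (array([1.00000e-03, 1.92203e+02]), 24) (array([ 3.00000e-03, -1.91397e+02]), 24)
 notch/ledge y: [(-110, 74.4), (-107, 74.4), (-104, 74.4), (-101, 72.9), (-98, 58.9), (-95, 58.9), (-75, 57.6), (-72, 58.1), (-69, 58.5), (-66, 57.8), (-63, 54.5), (-60, 52.3), (-57, 53.7), (-15, 53.1), (-12, 53.6), (-9, 54.3), (-6, 58.2), (-3, 58.7), (0, 58.2), (3, 57.5), (92, 59.4), (95, 58.2), (98, 58.4), (101, 73.7), (104, 74.9), (107, 75.2)]
scene step (array([7.0000e-03, 5.3439e+01]), 31) blocks rear (array([-0.   , 91.832]), 27) ledge rear (array([1.100e-02, 9.549e+01]), 15) front (array([ 3.0000e-03, -8.1154e+01]), 59)
 ends (array([1.00000e-02, 1.89469e+02]), 24) (array([-4.00000e-03, -1.94849e+02]), 24)
 notch/ledge y: [(-110, 74.8), (-107, 75.4), (-104, 75.6), (-101, 74.3), (-98, 58.7), (-95, 58.4), (-75, 58.5), (-72, 58.4), (-69, 58.5), (-66, 58.4), (-63, 53.5), (-60, 52.4), (-57, 53.2), (-15, 53.7), (-12, 53.9), (-9, 57.9), (-6, 58.3), (-3, 58.0), (0, 58.4), (3, 57.6), (92, 58.7), (95, 59.4), (98, 64.5), (101, 74.2), (104, 76.0), (107, 75.0)]
```

```bash
python3 - <<'E'
from h import *
from rig import observe
z=np.load('case.npz');c,R=z['c'],z['R'];s=observe()['position']
for y in(30,10,-36):
    P=c+R@[.076,y/1e3];print(y,P,((P-s[:2])*1e3).round(1))
print(R[:,1])
E
```

```text
30 [0.55861477 0.14297737] [ 316.5 -350.8]
10 [0.56110367 0.12313284] [ 319.  -370.7]
-36 [0.56682814 0.07749041] [ 324.7 -416.3]
[-0.12444495  0.99222654]
```

```bash
python3 -m creep '[{"jaw":1,"travel":[30,-33,0],"roll":0.1},{"jaw":1,"travel":[61,-67,0],"roll":0.2},{"jaw":1,"travel":[92,-102,0],"roll":0.3},{"jaw":1,"travel":[123,-137,0],"roll":0.4},{"jaw":1,"travel":[154,-171,0],"roll":0.5},{"jaw":1,"travel":[185,-205,0],"roll":0.581},{"jaw":1,"travel":[216,-239,0],"roll":0.581},{"jaw":1,"travel":[247,-273,0],"roll":0.581},{"jaw":1,"travel":[278,-307,0],"roll":0.581},{"jaw":1,"travel":[300,-335,0],"roll":0.581},{"jaw":1,"travel":[316,-351,0],"roll":0.581},{"jaw":1,"travel":[316,-351,0],"roll":0.581}]' 30; python3 -c "
from rig import *;s=observe();print(s['time_s'],s['position'],s['tool_rot'],s['ft_force'],s['grip_width'],tip_extent() if callable(tip_extent) else tip_extent)"
```

```text
time_s: 1.3
position: [0.5597, 0.1407, 0.4038]
tool_rot: [[-0.993, -0.122, -0.001], [-0.122, 0.993, -0.0], [0.001, -0.0, -1.0]]
ft_force: [-0.7, 0.5, 0.1]
grip_width: 0.0001
gripper_force: 0.0
1.3 [0.55969905 0.14065035 0.40377282] [[-9.92580529e-01 -1.21584829e-01 -1.01135813e-03]
 [-1.21584429e-01  9.92580992e-01 -4.48549114e-04]
 [ 1.05839162e-03 -3.22255716e-04 -9.99999388e-01]] [-0.69612069  0.50323262  0.13168657] 0.00011647799271028274 0.1734
```

```bash
python3 -m creep '[{"jaw":1,"travel":[0,0,-40],"roll":0},{"jaw":1,"travel":[0,0,-80],"roll":0},{"jaw":1,"travel":[0,0,-115],"roll":0},{"jaw":1,"travel":[0,0,-140],"roll":0},{"jaw":1,"travel":[0,0,-155],"roll":0},{"jaw":1,"travel":[0,0,-155],"roll":0}]'; python3 - <<'E'
from h import *
from rig import *
s=observe();print(s['position'],s['ft_force'])
a=[]
for n in('scene','top'):
    p,d=get_image(n)
    q=p[190:340,170:375] if n=='scene' else p[180:300,195:385]
    a.append(cv2.resize(q[:,:,::-1],(600,400 if n=='top' else 430)))
cv2.imwrite('pics/n0.png',cv2.resize(np.vstack(a),(430,595)))
E
```

```text
time_s: 1.9
position: [0.5572, 0.1435, 0.2477]
tool_rot: [[-0.992, -0.126, -0.005], [-0.126, 0.992, -0.0], [0.005, 0.001, -1.0]]
ft_force: [-0.1, -0.9, 0.0]
grip_width: 0.0004
gripper_force: 0.0
[0.55719358 0.14348744 0.24766443] [-0.0809892  -0.88486624  0.01071627]
```

View pics/n0.png

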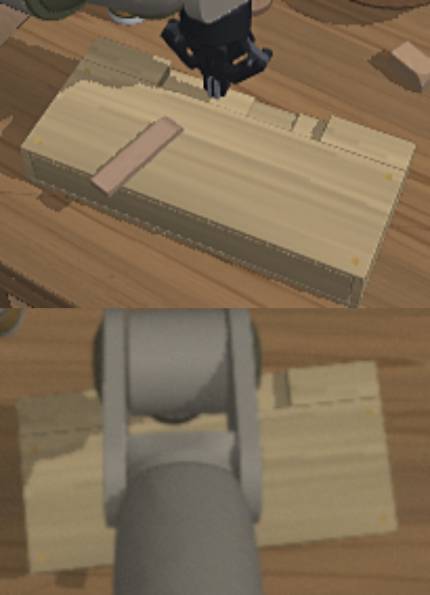

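The shut fingers hang over the ledge, with tips at (213,90) in the upper crop, left of the notch at about (270–320,125) and clear of the step. About 16 mm is left, so I'll creep down.

```bash
python3 -m creep '[{"jaw":1,"travel":[0,0,-6],"roll":0},{"jaw":1,"travel":[0,0,-11],"roll":0},{"jaw":1,"travel":[0,0,-13],"roll":0},{"jaw":1,"travel":[0,0,-13],"roll":0}]'|egrep 'pos|force'
for i in 1; do python3 -m creep '[{"jaw":1,"travel":[0,0,-1],"roll":0},{"jaw":1,"travel":[0,0,-2],"roll":0},{"jaw":1,"travel":[0,0,-2],"roll":0}]'|egrep 'pos|force'; done
```

```text
position: [0.558, 0.1428, 0.2366]
ft_force: [-0.0, 0.6, 0.2]
gripper_force: 0.0
position: [0.5581, 0.1428, 0.2347]
ft_force: [0.9, 0.3, -0.7]
gripper_force: 0.0
```

```bash
python3 -m creep '[{"jaw":1,"travel":[0,0,-1],"roll":0},{"jaw":1,"travel":[0,0,-1],"roll":0}]'|egrep 'pos|ft_f'
python3 -m creep '[{"jaw":1,"travel":[0,0,-1],"roll":0},{"jaw":1,"travel":[0,0,-1],"roll":0}]'|egrep 'pos|ft_f'

```

```text
position: [0.5581, 0.1428, 0.2336]
ft_force: [0.0, -0.4, 0.5]
position: [0.5581, 0.1428, 0.2326]
ft_force: [0.4, 0.5, 0.4]
```

```bash
python3 -m creep '[{"jaw":1,"travel":[0,0,-1],"roll":0},{"jaw":1,"travel":[0,0,-1],"roll":0}]'|egrep 'pos|ft_f'
python3 -m creep '[{"jaw":1,"travel":[0,0,-0.5],"roll":0},{"jaw":1,"travel":[0,0,-0.5],"roll":0}]'|egrep 'pos|ft_f'

```

```text
position: [0.5581, 0.1428, 0.2316]
ft_force: [0.6, -0.1, -0.0]
position: [0.5581, 0.1428, 0.2315]
ft_force: [0.0, -0.0, 2.1]
```

Contact: 2 N at TCP z ≈ 0.2315, which is the ledge. I'll slide right along it with light pressure.

```bash
python3 -m creep '[{"jaw":1,"travel":[0,0,-0.5],"roll":0},{"jaw":1,"travel":[0,0,-0.5],"roll":0}]'|egrep 'pos|ft_f'
python3 -m creep '[{"jaw":1,"travel":[0.6,-5,-0.5],"roll":0},{"jaw":1,"travel":[1.3,-10,-0.5],"roll":0},{"jaw":1,"travel":[1.9,-15,-0.5],"roll":0},{"jaw":1,"travel":[2.5,-20,-0.5],"roll":0},{"jaw":1,"travel":[3.1,-25,-0.5],"roll":0},{"jaw":1,"travel":[3.8,-30,-0.5],"roll":0},{"jaw":1,"travel":[3.8,-30,-0.5],"roll":0}]'|egrep 'pos|ft_f'

```

```text
position: [0.558, 0.1429, 0.2314]
ft_force: [-3.4, -0.1, 7.9]
position: [0.5623, 0.113, 0.2314]
ft_force: [-1.0, 2.1, 9.7]
```

```bash
python3 -m creep '[{"jaw":1,"travel":[0.6,-5,0],"roll":0},{"jaw":1,"travel":[1.3,-10,0],"roll":0},{"jaw":1,"travel":[1.9,-15,0],"roll":0},{"jaw":1,"travel":[2.5,-20,0],"roll":0},{"jaw":1,"travel":[2.5,-20,0],"roll":0}]'|egrep 'pos|ft_f'

```

```text
position: [0.5645, 0.0923, 0.23]
ft_force: [0.1, -0.3, -0.3]
```

The fingertip has dropped in: the force vanished at y ≈ 0.092. I'll move to the notch centre, then press down: its floor should be at TCP z ≈ 0.2264 and the bottom stop at about 0.2184.

```bash
python3 -m creep '[{"jaw":1,"travel":[0.6,-5,0],"roll":0},{"jaw":1,"travel":[1.3,-10,0],"roll":0},{"jaw":1,"travel":[1.8,-14.5,0],"roll":0},{"jaw":1,"travel":[1.8,-14.5,-1],"roll":0},{"jaw":1,"travel":[1.8,-14.5,-2],"roll":0},{"jaw":1,"travel":[1.8,-14.5,-3],"roll":0},{"jaw":1,"travel":[1.8,-14.5,-4],"roll":0},{"jaw":1,"travel":[1.8,-14.5,-5],"roll":0},{"jaw":1,"travel":[1.8,-14.5,-5],"roll":0}]'|egrep 'pos|ft_f'
python3 -m creep '[{"jaw":1,"travel":[0,0,-1],"roll":0},{"jaw":1,"travel":[0,0,-2],"roll":0},{"jaw":1,"travel":[0,0,-3],"roll":0},{"jaw":1,"travel":[0,0,-4],"roll":0},{"jaw":1,"travel":[0,0,-5],"roll":0},{"jaw":1,"travel":[0,0,-5],"roll":0}]'|egrep 'pos|ft_f'
```

```text
position: [0.5661, 0.0784, 0.2253]
ft_force: [-1.4, 0.6, 3.0]
position: [0.5662, 0.0784, 0.2201]
ft_force: [-1.1, 0.7, 2.1]
```

```bash
python3 -m creep '[{"jaw":1,"travel":[0,0,-1],"roll":0},{"jaw":1,"travel":[0,0,-2],"roll":0},{"jaw":1,"travel":[0,0,-2],"roll":0}]'|egrep 'pos|ft_f'
python3 -m creep '[{"jaw":1,"travel":[0,0,-1],"roll":0},{"jaw":1,"travel":[0,0,-1],"roll":0}]'|egrep 'pos|ft_f'
```

```text
position: [0.5662, 0.0784, 0.2184]
ft_force: [0.6, 1.3, 8.8]
position: [0.5663, 0.0784, 0.2183]
ft_force: [-1.1, 0.4, 3.3]
```

```bash
python3 -m creep '[{"jaw":1,"travel":[0,0,-0.5],"roll":0},{"jaw":1,"travel":[0,0,-1],"roll":0},{"jaw":1,"travel":[0,0,-1],"roll":0}]'|egrep 'pos|ft_f'
python3 -c "
from rig import *;s=observe();print(s['time_s'],s['position'],s['ft_force'])"
```

```text
position: [0.567, 0.0782, 0.2182]
ft_force: [4.3, -0.6, 22.9]
7.2 [0.56703362 0.07820449 0.2181675 ] [ 4.26387498 -0.62480913 22.87472073]
```

The arm stopped hard: 23 N at z 0.2182, exactly 13.2 mm below the ledge, which is the bottom stop. I'll draw straight up and check the drawer.

```bash
python3 -m creep '[{"jaw":1,"travel":[0,0,3],"roll":0},{"jaw":1,"travel":[0,0,15],"roll":0},{"jaw":1,"travel":[0,0,45],"roll":0},{"jaw":1,"travel":[0,0,90],"roll":0},{"jaw":1,"travel":[0,0,135],"roll":0},{"jaw":1,"travel":[0,0,180],"roll":0},{"jaw":1,"travel":[0,0,180],"roll":0}]'|egrep 'pos|ft_f'
python3 - <<'E'
from h import *
from rig import *
p,d=get_image('scene');c=camera_params('scene');W=cloud(d,c['mtx'],c['extrinsics'])
z=np.load('case.npz');q=(W[...,:2]-z['c'])@z['R']*1e3
s=(W[...,2]>.025)&(W[...,2]<.065)&(abs(q[...,1])<190)&(abs(q[...,0]+95)<60)
o=np.load('scene.npz');W0=cloud(o['d'],o['K'],o['T']);q0=(W0[...,:2]-z['c'])@z['R']*1e3
s0=(W0[...,2]>.025)&(W0[...,2]<.065)&(abs(q0[...,1])<190)&(abs(q0[...,0]+95)<60)
for a,b in((q,s),(q0,s0)):print(np.percentile(a[...,0][b],[2,10,50]).round(1))
cv2.imwrite('pics/n1.png',p[:,:,::-1])
E
```

```text
position: [0.5661, 0.0784, 0.4027]
ft_force: [-0.1, -0.8, -0.7]
[-115.2 -114.4 -113.3]
[-84.2 -83.5 -82.4]
```

View pics/n1.png

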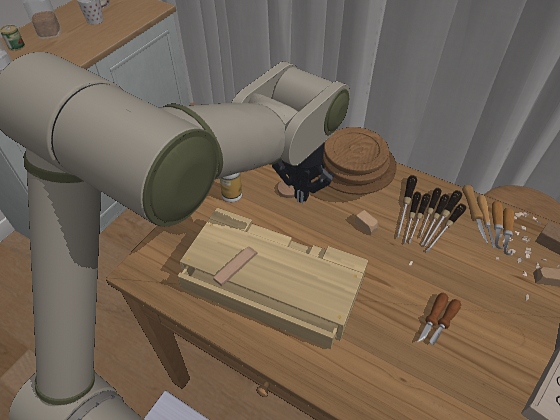

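The drawer's front edge runs from (180,285) to (335,340) and stands 31 mm out. The strop at (236,265) and the blank at (367,222) are unmoved, and the hand is clear at (302,190).

```bash
python3 -c "
from rig import *;print(close_job())"
```

```text
the job is handed in; nothing more can be done
None
```

I found the notch by running a fingertip along the ledge, pressed its floor to the bottom stop (23 N), and the drawer came out about 31 mm; the strop and blank are where they were, the bottle and disc were partly hidden in the last picture but the arm kept well away from them, and the job is handed in with the hand clear (no verdict was returned).

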